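# Heft three sample canisters and hold up the heaviest

## Task

The three closed canisters on the tray look alike, but only one still holds its full core and is clearly the heaviest: going from left to right as the robot faces them, lift each one clear of the tray by a few centimetres for a moment to feel its weight, and stand every lighter one back upright where it was, set down and not dropped. Then hold the heaviest upright and still over the tray, its underside about 15 cm above it, and finish while holding it there: do not put it down or let go. Leave the vials and everything else as they are.

Things in the scene. Friction and masses are not known exactly. Their poses are not given: they have to be found in the camera images.
- canister_left: the leftmost (+y) of three look-alike closed steel canisters: upright cylinder, 58 mm diameter, 94 mm high, of even width, flush lid; origin at the centre of its underside, z up, yaw means nothing. Stands on the tray's floor. A solid core inside can shift 4 mm. One canister weighs about 0.18, one 0.34, one 0.62 kg (within 10 per cent), in any order; only weight tells them apart.
- canister_middle: the middle of three look-alike closed steel canisters: upright cylinder, 58 mm diameter, 94 mm high, of even width, flush lid; origin at the centre of its underside, z up, yaw means nothing. Stands on the tray's floor. A solid core inside can shift 4 mm. One canister weighs about 0.18, one 0.34, one 0.62 kg (within 10 per cent), in any order; only weight tells them apart.
- canister_right: the rightmost (-y) of three look-alike closed steel canisters: upright cylinder, 58 mm diameter, 94 mm high, of even width, flush lid; origin at the centre of its underside, z up, yaw means nothing. Stands on the tray's floor. A solid core inside can shift 4 mm. One canister weighs about 0.18, one 0.34, one 0.62 kg (within 10 per cent), in any order; only weight tells them apart.
- tray: a shallow white plastic tray, fixed to the table, 190 mm along its x, 460 mm along its y, with a 4 mm thick floor and a rim 14 mm high; origin at the centre of its underside on the table, z up. The canisters stand in a row along its y axis, about 150 mm apart and about on its centre line
- vial_far: a small glass vial with dark rubber cap, 22 mm in diameter, 49 mm high, upright on the tray between the left and middle canisters, on the far side of the row; origin at the centre of its underside. To be left alone
- vial_near: a small glass vial with dark rubber cap, 22 mm in diameter, 49 mm high, upright on the tray between the middle and right canisters, on the near side of the row; origin at the centre of its underside. To be left alone
- tube_rack: a black block rack with small tubes, 220 x 90 mm, 80 mm high over the tubes, long side along its x, on the table to the right of the tray; origin at the centre of its underside. To be left alone
- beaker: a glass beaker full of foil-capped tubes, 84 mm in diameter, 145 mm high over the tubes, on the table to the left of the tray; origin at the centre of its underside. To be left alone
- petri_dish: a covered glass dish, 90 mm in diameter, 16 mm high, on the table to the left of the tray; origin at the centre of its underside. To be left alone
- pipette: a hand pipette lying on the table beyond the tray, about 230 mm long along its y, 30 mm high; origin near its middle. To be left alone
Things that resemble listed ones, but are neither listed nor needed, are in the scene too. What is shaped like the canister_right but pink or yellow is not meant. What is shaped like the canister_middle but orange is not meant.

How it is judged:
By the outcome, as a careful person would: the job done as asked, in the order asked, and still so for the second after the job is handed in, while the arm keeps its last pose, push and grip.
It also fails if it takes over 72 s, if anything falls off the work surface, if the arm or the gripper's body presses on something with over 40 N, if the wrist force passes 120 N, or if a joint passes its speed limit or range.

## Robot

A 7-joint arm with a two-finger parallel gripper is mounted at the origin on the work surface. World frame = base frame: x ahead of the robot, y to its left, z up, the work surface at z = 0. Lengths are in m, angles in rad, forces in N, time in s.
With the tool pointing down it reaches from about 0.4 to 0.875 m from the base axis. Payload 19.3 kg.
Tool frame: the origin (TCP) lies at the very end of the fingers, on their centre line; the grasp point (between the pads) lies bot.tcp_to_grasp behind it (bot.tcp_to_grasp is the distance from the TCP to the grasp point, in m); z points along the fingers, y is the direction in which the jaws open and shut (so a half turn about z gives the same grasp; the last joint's range is limited). The gripper opens to 85 mm and grips with 20 to 120 N. Pads are 22 mm wide; open, the fingers measure 114 mm over their backs; the gripper's body (76 mm by 85 mm) begins 54 mm behind the grasp point. The pads swing forward as they close: fully open they stand 13 mm farther back than shut.
Start: joints at [-1.257, 0.521, -0.036, 1.599, 0.021, 1.021, -0.113], TCP at [0.234, 0.58, 0.231] pointing down, gripper open.
Joint ranges: [-2.91, 2.91], [-0.3, 2.13], [-1.5, 1.42], [0.17, 2.43], [-1.26, 4.41], [0.16, 1.93], [-2.52, 2.52]. Speed limits (rad/s): [1.89, 1.89, 2.39, 2.39, 3.01, 3.01, 3.01].

## Interface

Orientations are given as [roll, pitch, yaw] about the fixed x, y, z axes, in that order (R = Rz(yaw) Ry(pitch) Rx(roll)).
In Python, from workcell import bot gives the robot as it stands.
- The arm moves only by the tool servo_tool, never from a script. Its argument "targets" is a list of rows, each a list of 2 entries, a list of its own where there are three numbers: the shift along the tool's x, y, z in units of 0.05 m (1.0 is 0.05 m), then the turn about the tool's z in units of 5 degrees (1.0 is 5 degrees). A call has 1 to 12 rows; each row shifts and turns the commanded pose from where the row before left it, along the tool's axes as they then stand; what a row does not reach is not made up. A row lasts 1/8 s, in which the tool goes at most 62.5 mm and 10.7 degrees, less where a joint would pass 70% of its speed; a pose out of reach is approached as far as the arm can. A call with a number of a shift or a turn outside -1 to 1 is refused whole. A call with a gripper value outside its range is refused whole. "gripper" is the opening, from -1 (shut) to 1 (fully open), so that 0 is half open, set as the call begins (left out, the last holds). The fingers move at their own pace and stop on an object; "newtons" is the grip in N (left out, the last holds). Time passes only in rows, so rows that do not move let the fingers close. It gives the time, the measured TCP pose, the force and the opening at its end, in the units of the state.
- bot.observe(): the state, without advancing time (a new reading comes with each control period).
- bot.grab_frame(name): name is "scene" or "top"; returns the picture (420x560x3 uint8, blue, green, red); there is no depth.
- bot.get_calibration(name): a dict with "fx", "fy", "cx", "cy" (pixels), "pose" (4x4, takes a point from camera to world coordinates). Camera axes: x right, y up, looking along -z (the intrinsics and any distortion apply to the point x, -y, -z); pixel columns grow to the right and rows downward; lengths in m; the calibration is good to about 2 mm. A picture is of the moment at which its call begins. get_calibration takes no time and is no camera call.
- bot.job_done(): hands the job in, once; it reports no verdict.
The state is a dict: "clock": time; "qpos": joint angles; "qd": joint speeds; "joint_efforts": joint torques, N m; "position": TCP position; "tool_rot": TCP orientation; "force": force on the tool from outside, world axes, zero at the start; "moment": the same for the moment, N m; "grip_width": finger opening in m.
Only numpy, scipy, OpenCV 4.12 (cv2) and the standard library are available. Lean on these libraries where they do the work, as an engineer would, in place of code of your own. Each camera call takes 0.05 s, during which the arm holds its last target.

## Working session

There is one attempt and no reset: what is moved stays moved. The work goes in short steps, Python scripts to look and compute and a tool call to move; the robot and the scene stay as the last step left them, time stands still between calls to the robot, and variables do not carry over. Pictures are saved under pics/ and viewed, and the job is handed in when it is done.

Besides the shell and the picture viewer there is one more tool, called after "Request:" as name(argument=value, ...), one argument or row to a line, values as JSON. servo_tool: Moves the arm, as the interface text tells. Its arguments: {"type":"object","properties":{"targets":{"type":"array","items":{"type":"array"}},"gripper":{"type":"number"},"newtons":{"type":"number"}},"required":["targets"]}

```bash
ls; mkdir -p pics
python3 - <<'E'
from workcell import bot
import cv2
print(bot.observe()); print(bot.tcp_to_grasp)
for n in("scene","top"):
    cv2.imwrite(f"pics/{n}0.png",bot.grab_frame(n)); print(n,bot.get_calibration(n))
E
```

```text
pics
{'clock': 0.0, 'qpos': array([-1.25721494,  0.52200481, -0.03630447,  1.59996666,  0.02119591,
        1.02110322, -0.11281396]), 'qd': array([-0.00075998,  0.00081518,  0.00123466,  0.00015552, -0.0003165 ,
        0.00127681, -0.00031151]), 'joint_efforts': array([-5.46185274e-04, -9.27059555e+01,  1.97988778e+00, -3.69957840e+01,
        1.80167193e-02,  7.81165611e-03,  2.43990650e-05]), 'position': array([0.23394351, 0.57922184, 0.23074653]), 'tool_rot': array([-3.14049875e+00,  8.54876951e-05,  2.75776461e+00]), 'force': array([-0.23013407, -0.41022805, -0.7928728 ]), 'moment': array([-0.05039467, -0.00912123, -0.01688541]), 'grip_width': 0.08556619458275429}
0.0187
scene {'fx': 381.25852208648456, 'fy': 381.25852208648456, 'cx': 278.09005219426797, 'cy': 208.3066438785861, 'pose': array([[ 0.35833207, -0.78590295,  0.50393917,  1.07051705],
       [ 0.9335758 ,  0.29824995, -0.1987038 , -0.16764407],
       [ 0.00586206,  0.54166736,  0.84057249,  0.85292342],
       [ 0.        ,  0.        ,  0.        ,  1.        ]])}
top {'fx': 476.3090667015279, 'fy': 476.3090667015279, 'cx': 275.6722566093837, 'cy': 216.95756854780805, 'pose': array([[ 0.00641536,  0.98617699, -0.16557109,  0.3447113 ],
       [-0.99996515,  0.00721125,  0.00420629,  0.0219059 ],
       [ 0.00534212,  0.16553834,  0.98618889,  1.53113823],
       [ 0.        ,  0.        ,  0.        ,  1.        ]])}
```

View pics/scene0.png

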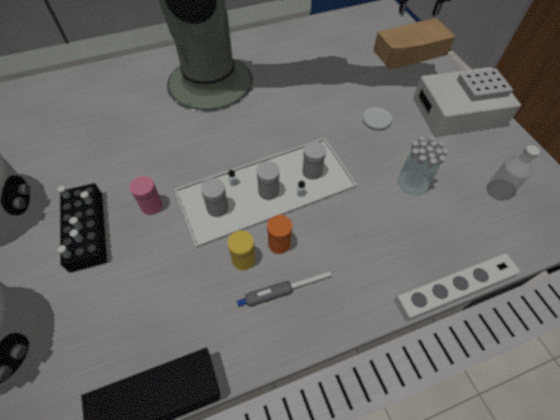

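View pics/top0.png

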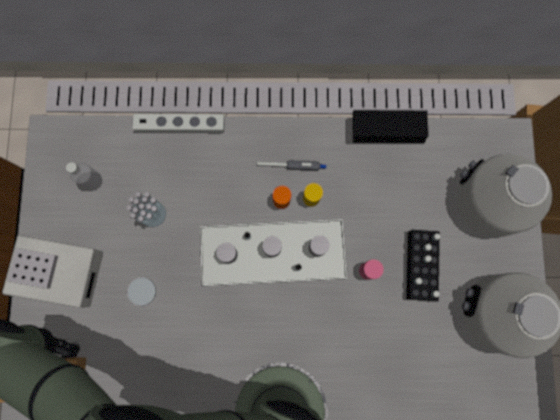

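The scene view shows three grey canisters at about (215,197), (268,180) and (314,160). In the top view their lids are at about (227,253), (272,246) and (319,246), and the vial caps at (247,235) and (297,267). Next I'll zoom in and measure.

```bash
cat > h.py <<'E'
import numpy as np, cv2
from workcell import bot
def ray(n,u,v):
    c=bot.get_calibration(n); d=np.array([(u-c['cx'])/c['fx'],-(v-c['cy'])/c['fy'],-1.]); P=c['pose']
    return P[:3,3],P[:3,:3]@d
def onz(n,u,v,z):
    o,d=ray(n,u,v); return o+d*(z-o[2])/d[2]
def proj(n,p):
    c=bot.get_calibration(n); P=c['pose']; q=P[:3,:3].T@(np.array(p)-P[:3,3])
    return np.array([c['cx']+c['fx']*q[0]/-q[2], c['cy']-c['fy']*q[1]/-q[2]])
E
python3 - <<'E'
import cv2
from h import *
t=cv2.imread('pics/top0.png'); s=cv2.imread('pics/scene0.png')
cv2.imwrite('pics/topz.png',cv2.resize(t[210:295,190:355],None,fx=4.8,fy=4.8,interpolation=cv2.INTER_CUBIC))
cv2.imwrite('pics/scz.png',cv2.resize(s[130:245,165:365],None,fx=4,fy=4,interpolation=cv2.INTER_CUBIC))
for n,l in(("top",[(227,253),(272,246),(319,246)]),("scene",[(314,150),(268,169),(214,187)])):
    for u,v in l: print(n,onz(n,u,v,.098).round(4))
for p in [(204,227),(344,222),(346,276),(204,284)]: print(onz("top",*p,.014).round(3))
E
```

```text
top [0.4742 0.1616 0.098 ]
top [0.4963 0.0263 0.098 ]
top [ 0.4973 -0.1157  0.098 ]
scene [0.4819 0.1636 0.098 ]
scene [0.4988 0.0293 0.098 ]
scene [ 0.5047 -0.1133  0.098 ]
[0.565 0.246 0.014]
[ 0.585 -0.205  0.014]
[ 0.411 -0.208  0.014]
[0.383 0.24  0.014]
```

View pics/topz.png

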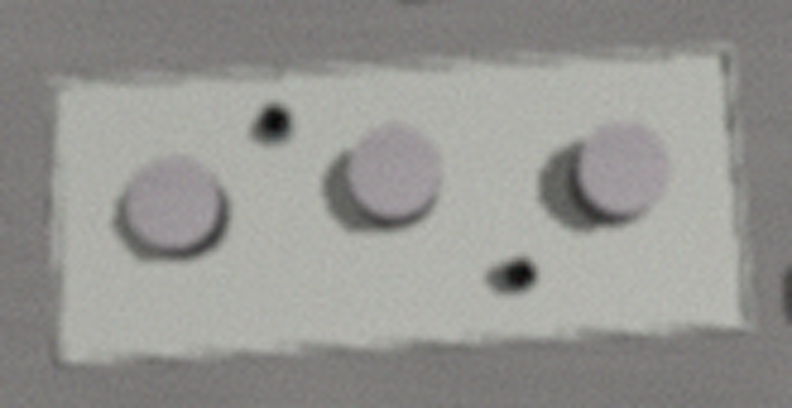

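View pics/scz.png

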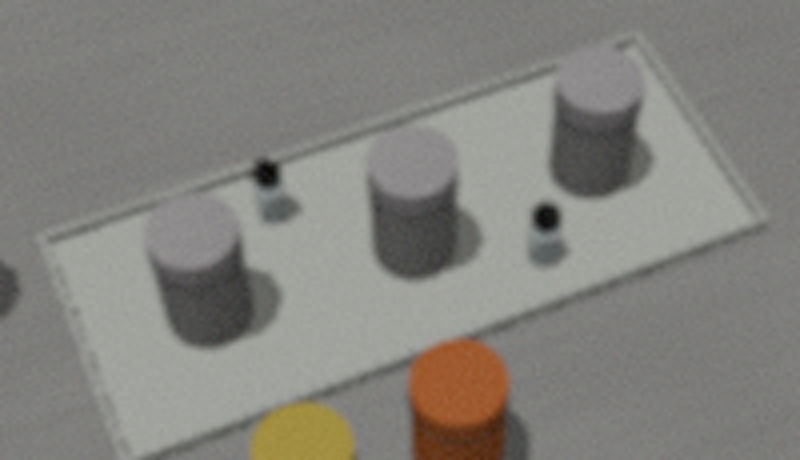

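The lids are distinct and slightly pinkish, at zoomed top positions (172,204), (395,172) and (624,170). I'll segment them by tint.

```bash
cat > lids.py <<'E'
from h import *
def lids(n,im,roi,th):
    x0,y0,x1,y1=roi; S=4
    c=cv2.resize(cv2.GaussianBlur(im,(3,3),0)[y0:y1,x0:x1],None,fx=S,fy=S,interpolation=cv2.INTER_CUBIC).astype(int)
    b,g,r=c[...,0],c[...,1],c[...,2]
    m=(((r+b)/2-g>th)&(g>95)&(abs(r-b)<25)).astype(np.uint8)*255
    m=cv2.morphologyEx(m,cv2.MORPH_OPEN,np.ones((7,7)))
    m=cv2.morphologyEx(m,cv2.MORPH_CLOSE,np.ones((7,7)))
    out=[]
    for k in cv2.findContours(m,cv2.RETR_EXTERNAL,cv2.CHAIN_APPROX_NONE)[0]:
        if cv2.contourArea(k)<2000: continue
        P=np.array([onz(n,(p[0]+.5)/S-.5+x0,(p[1]+.5)/S-.5+y0,.098)[:2] for p in cv2.convexHull(k)[:,0]],np.float32)
        # circle fit
        A=np.c_[2*P,np.ones(len(P))]; s=np.linalg.lstsq(A,(P**2).sum(1),rcond=None)[0]
        out.append((s[:2].round(4),round(2000*np.sqrt(s[2]+s[:2]@s[:2]),1)))
    return m,sorted(out,key=lambda o:-o[0][1])
E
python3 - <<'E'
from lids import *
for n,roi in(("top",(190,210,355,295)),("scene",(165,130,365,245))):
    im=cv2.imread(f'pics/{n}0.png')
    for u,v in ([(226,252),(272,246),(319,246),(240,260)] if n=="top" else [(314,150),(268,169),(214,187),(290,200),(268,185)]): print(im[v-1:v+2,u-1:u+2].mean((0,1)).round(),end=' ')
    for th in(3,5,7):
        m,o=lids(n,im,roi,th); print(n,th,o)
    cv2.imwrite(f'pics/m_{n}.png',m)
# caps: 247,235 / 297,267
for u,v in((190+272/4.8,210+122/4.8),(190+520/4.8,210+273/4.8)): print(onz("top",u,v,.053).round(4))
for u,v in((165+267/4,130+172/4),(165+546/4,130+216/4)): print(onz("scene",u,v,.053).round(4))
E
```

```text
[153. 149. 154.] [155. 152. 157.] [157. 153. 158.] [170. 176. 175.] top 3 [(array([0.4764, 0.1642]), np.float64(49.8)), (array([0.4954, 0.0287]), np.float64(52.0)), (array([ 0.5019, -0.1177]), np.float64(49.9))]
top 5 []
top 7 []
[140. 140. 142.] [139. 139. 141.] [140. 140. 142.] [158. 163. 161.] [68. 69. 69.] scene 3 []
scene 5 []
scene 7 []
[0.5337 0.1059 0.053 ]
[ 0.4368 -0.0555  0.053 ]
[ 0.4433 -0.0535  0.053 ]
[0.5423 0.1054 0.053 ]
```

```bash
python3 - <<'E'
from lids import *
for n,roi in(("top",(195,215,350,290)),("scene",(165,130,365,214))):
    im=cv2.bilateralFilter(cv2.imread(f'pics/{n}0.png'),7,20,3)
    for th in(-2,-1.3,-.6,0.,.6,1.2):
        m,o=lids(n,im,roi,th); print(n,th,[(x[0].tolist(),float(x[1])) for x in o])
        if th in(0.,-1.3): cv2.imwrite(f'pics/m_{n}_{th}.png',m)
E
ls pics
```

```text
top -2 [([0.4859, 0.026], 518.3)]
top -1.3 [([0.4859, 0.026], 518.3)]
top -0.6 [([0.4859, 0.026], 518.3)]
top 0.0 [([0.6134, 0.1671], 201.9), ([0.4774, 0.1652], 60.0), ([0.497, 0.0274], 60.6), ([0.3117, -0.0407], 180.4), ([0.5011, -0.117], 59.6), ([0.3746, -0.1608], 91.8)]
top 0.6 [([0.4771, 0.1653], 58.9), ([0.4964, 0.0273], 59.4), ([0.501, -0.1166], 58.9)]
top 1.2 [([0.4771, 0.165], 57.5), ([0.4974, 0.0275], 57.7), ([0.5009, -0.1168], 57.3)]
scene -2 [([0.4603, 0.0347], 577.0), ([0.5018, 0.0266], 61.7)]
scene -1.3 [([0.4603, 0.0347], 577.0), ([0.5021, 0.0268], 60.4)]
scene -0.6 [([0.5338, 0.2446], 207.8), ([0.6721, 0.1916], 66.2), ([0.4569, 0.167], 100.6), ([0.4147, 0.1221], 77.1), ([0.5025, 0.0261], 58.8), ([0.4109, -0.0848], 315.1), ([0.505, -0.1193], 59.5)]
scene 0.0 [([0.482, 0.1644], 57.5), ([0.504, 0.0262], 55.2), ([0.5071, -0.1182], 54.3)]
scene 0.6 [([0.4822, 0.1648], 53.6), ([0.5036, 0.0264], 51.0), ([0.5059, -0.1192], 49.7)]
scene 1.2 []
m_scene.png
m_scene_-1.3.png
m_scene_0.0.png
m_top.png
m_top_-1.3.png
m_top_0.0.png
scene0.png
scz.png
top0.png
topz.png
```

Request:
servo_tool(
  targets=[
    [[0,0,0],0.5],
    [[0,0,0],1],
    [[0,0,0],1],
    [[0,0,0],1],
    [[0,0,0],1],
    [[0,0,0],1],
    [[0,0,0],1],
    [[0,0,0],1],
    [[0,0,0],1],
    [[0,0,0],1],
    [[0,0,0],1],
    [[0,0,0],1],
  ],
  gripper=1,
  newtons=40,
)

```text
clock: 1.6
position: [0.2339, 0.5793, 0.231]
tool_rot: [-3.141, 0.001, 1.751]
force: [0.2, 0.2, 0.3]
grip_width: 0.0851
```

Request:
servo_tool(
  targets=[
    [[0,0,0],1],
    [[0,0,0],1],
    [[0,0,0],0.1],
    [[0,0,0],0],
  ],
)

```text
clock: 2.1
position: [0.234, 0.5795, 0.2312]
tool_rot: [-3.142, 0.0, 1.573]
force: [0.5, 0.4, 0.5]
grip_width: 0.0851
```

Request:
servo_tool(
  targets=[
    [[-0.35,0.2,0],0],
    [[-0.7,0.4,0],0],
    [[-0.8,0.5,0],0],
    [[-0.8,0.5,0],0],
    [[-0.8,0.5,0],0],
    [[-0.8,0.5,0],0],
    [[-0.8,0.5,0],0],
    [[-0.8,0.5,0],0],
    [[-0.8,0.45,0],0],
    [[-0.8,0.45,0],0],
    [[-0.6,0.35,0],0],
    [[-0.24,0.06,0],0],
  ],
)

```text
clock: 3.6
position: [0.4802, 0.1622, 0.2314]
tool_rot: [3.141, 0.0, 1.569]
force: [-0.6, 1.0, -0.8]
grip_width: 0.0851
```

Request:
servo_tool(
  targets=[
    [[0,0,0],0],
    [[0,0,0],0],
  ],
)

```text
clock: 3.85
position: [0.4791, 0.166, 0.2313]
tool_rot: [-3.141, -0.0, 1.572]
force: [0.8, -0.1, 0.2]
grip_width: 0.0855
```

Run:
```python
from h import *
for n in("top","scene"): 
    im=bot.grab_frame(n); cv2.imwrite(f'pics/{n}1.png',im)
    u,v=proj(n,[.48,.165,.12]).astype(int); print(u,v)
    cv2.imwrite(f'pics/{n}1z.png',cv2.resize(im[max(v-70,0):v+70,max(u-90,0):u+90],None,fx=4,fy=4,interpolation=cv2.INTER_CUBIC))
s=bot.observe();print(s['position'],s['tool_rot'],s['force'],[proj(n,s['position']) for n in("top","scene")])
```

```text
225 250
314 143
[0.47914369 0.16600974 0.23126944] [-3.14138993e+00 -1.85163260e-04  1.57266682e+00] [ 0.02123808  0.4366982  -0.66211985] [array([220.79802074, 246.76043325]), array([319.3339191 , 110.48584095])]
```

View pics/scene1z.png

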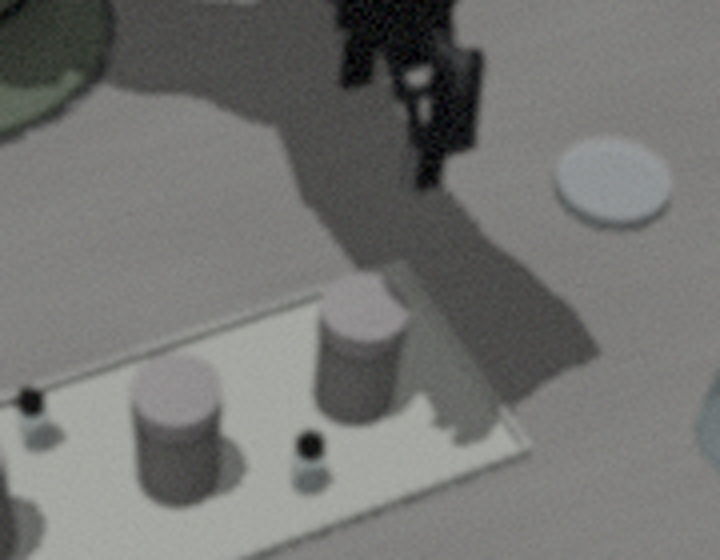

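View pics/top1z.png

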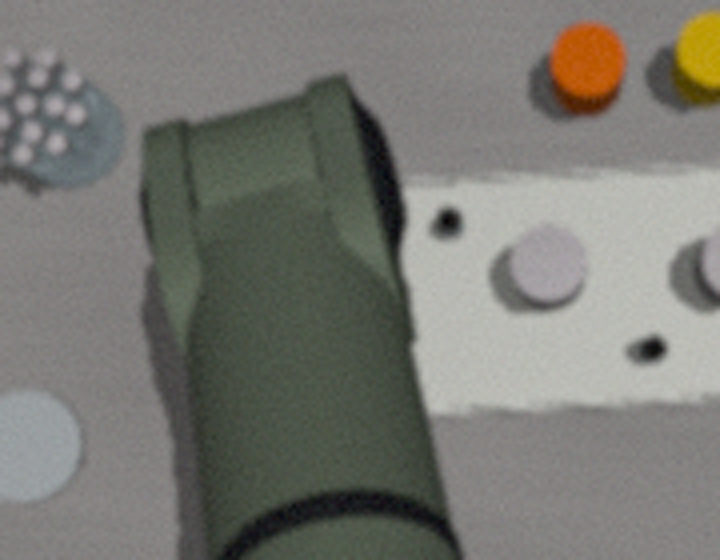

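The scene view shows the open fingertips at full-frame pixels about (313,93) and (331,120). I'll compare that with the projection from the robot's own pose.

Run:
```python
from h import *
for dz in(0,.013):
  for dx in(-.05,.05): print(dz,dx,proj("scene",[.479+dx,.166,.231+dz]).round(1))
print(proj("scene",[.489,.166,.244]),proj("scene",[.479,.176,.244]))
```

```text
0 -0.05 [310.7  96.8]
0 0.05 [328.4 125.1]
0.013 -0.05 [311.1  92.5]
0.013 0.05 [329.1 120.8]
[321.65007793 109.09978334] [323.79885875 105.18690291]
```

Request:
servo_tool(
  targets=[
    [[0,0,0.3],0],
    [[0,0,0.5],0],
    [[0,0,0.6],0],
    [[0,0,0.5],0],
    [[0,0,0.3],0],
    [[0,0,0],0],
    [[0,0,0],0],
  ],
)

```text
clock: 4.82
position: [0.4799, 0.1652, 0.1219]
tool_rot: [3.141, -0.0, 1.571]
force: [-0.1, -0.0, 0.6]
grip_width: 0.0855
```

```bash
cat > snap.py <<'E'
import sys
from h import *
tag=sys.argv[1]; c=[float(x) for x in sys.argv[2:5]]
im=bot.grab_frame("scene"); u,v=proj("scene",c).astype(int); u0,v0=max(u-60,0),max(v-50,0)
cv2.imwrite(f'pics/s_{tag}.png',cv2.resize(im[v0:v+50,u0:u+60],None,fx=6,fy=6,interpolation=cv2.INTER_CUBIC))
s=bot.observe();print(u0,v0,s['clock'],s['position'],s['tool_rot'],s['force'],s['grip_width'])
E
python3 snap.py a .48 .165 .11
```

```text
254 96 4.875 [0.48004314 0.16519378 0.12204358] [ 3.14046162e+00 -5.44685751e-04  1.57089632e+00] [ 0.02387213 -0.48983547  0.45804018] 0.08507121799616325
```

View pics/s_a.png

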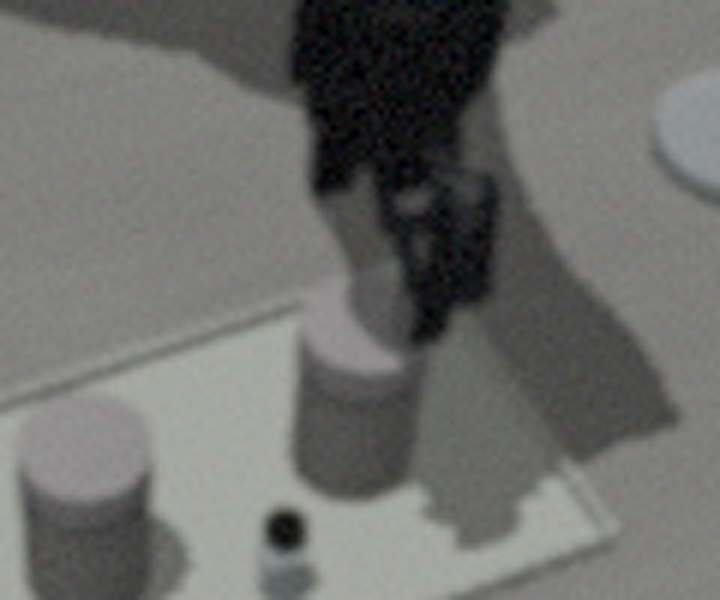

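Run:
```python
from h import *
def z(p): return ((proj("scene",p)-[254,96])*6).round()
for dx in(-.05,.05): print(z([.48+dx,.165,.122]),z([.48+dx,.165,.135]))
print(z([.48,.165,.098]))
for a in np.arange(0,6.28,.785): print(z([.48+.029*np.cos(a),.165+.029*np.sin(a),.004]),z([.48+.029*np.cos(a),.165+.029*np.sin(a),.098]))
```

```text
[320. 203.] [322. 181.]
[415. 366.] [418. 346.]
[361. 320.]
[369. 500.] [389. 368.]
[402. 474.] [424. 341.]
[400. 437.] [422. 302.]
[366. 410.] [385. 275.]
[320. 409.] [335. 274.]
[287. 434.] [300. 299.]
[287. 471.] [300. 338.]
[321. 499.] [337. 367.]
```

Canister position and robot agree within a few mm along the jaw axis, so I'll descend.

Request:
servo_tool(
  targets=[
    [[0,0,0.2],0],
    [[0,0,0.3],0],
    [[0,0,0.3],0],
    [[0,0,0.3],0],
    [[0,0,0.25],0],
    [[0,0,0.13],0],
    [[0,0,0],0],
    [[0,0,0],0],
  ],
)

```text
clock: 5.88
position: [0.4798, 0.1651, 0.0476]
tool_rot: [3.141, -0.0, 1.571]
force: [-0.1, -0.6, -1.0]
grip_width: 0.0856
```

```bash
python3 snap.py b .48 .165 .06
cat > F.py <<'E'
from h import *
s=bot.observe(); print(s['clock'],s['position'],s['force'],s['joint_efforts'].round(3),s['grip_width'])
E
```

```text
252 108 5.925 [0.47983066 0.16513372 0.04769835] [ 3.14100147e+00 -2.71268434e-04  1.57092114e+00] [ 0.7689832  0.0492193 -0.1882567] 0.08540980626184509
```

View pics/s_b.png

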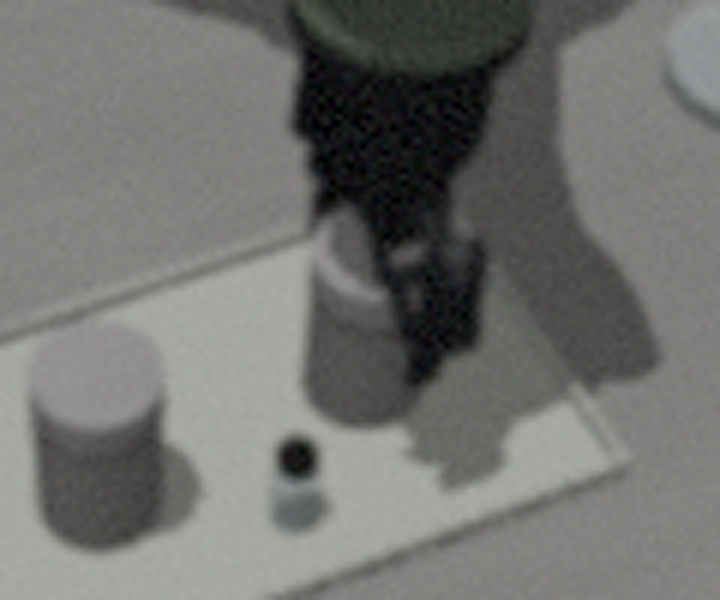

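Request:
servo_tool(
  targets=[
    [[0,0,0],0],
    [[0,0,0],0],
    [[0,0,0],0],
    [[0,0,0],0],
    [[0,0,0],0],
    [[0,0,0],0],
    [[0,0,0],0],
    [[0,0,0],0],
  ],
  gripper=-1,
  newtons=50,
)

```text
clock: 6.92
position: [0.4797, 0.1652, 0.0478]
tool_rot: [3.141, -0.0, 1.571]
force: [-1.7, -0.6, 9.7]
grip_width: 0.0562
```

```bash
python3 F.py; python3 snap.py c .48 .165 .06
```

```text
6.925 [0.4797458  0.16518237 0.04778601] [-1.6822296  -0.57841343  9.65756762] [ 2.8700e-01 -7.9777e+01  8.3020e+00 -1.8900e+01 -4.8000e-02 -6.8200e-01
 -4.5000e-02] 0.056198841464896114
252 108 6.975 [0.4797425  0.16514409 0.04779306] [ 3.14116010e+00 -3.72149999e-04  1.57092394e+00] [-3.31228077  0.18002847  9.77553649] 0.05660293740512748
```

View pics/s_c.png

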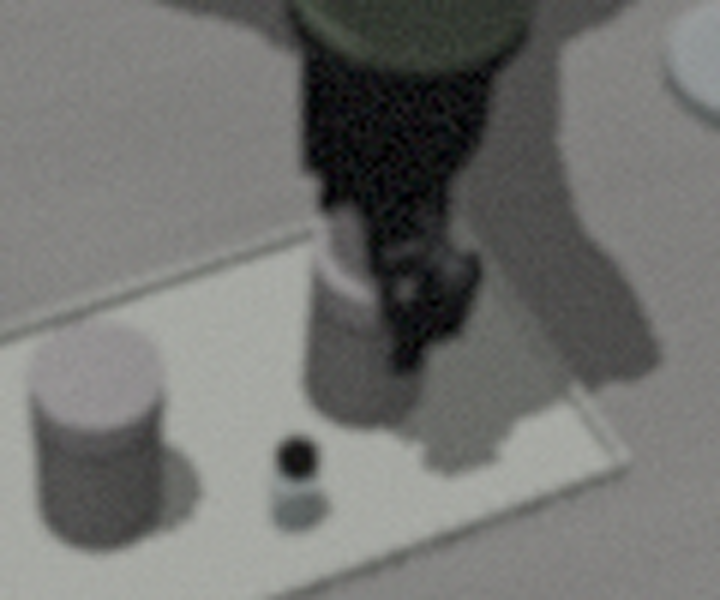

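Firmly gripped at 56.4 mm, and the canister didn't visibly move. Lifting 5 cm.

Request:
servo_tool(
  targets=[
    [[0,0,-0.05],0],
    [[0,0,-0.1],0],
    [[0,0,-0.2],0],
    [[0,0,-0.25],0],
    [[0,0,-0.2],0],
    [[0,0,-0.15],0],
    [[0,0,-0.05],0],
    [[0,0,0],0],
    [[0,0,0],0],
    [[0,0,0],0],
  ],
)

```text
clock: 8.22
position: [0.4795, 0.165, 0.097]
tool_rot: [-3.141, 0.0, 1.571]
force: [0.4, 0.2, -2.2]
grip_width: 0.0563
```

```bash
python3 F.py; python3 snap.py d .48 .165 .11;python3 F.py
```

```text
8.225 [0.4794564  0.1649583  0.09703587] [ 0.42278158  0.23213023 -2.24026938] [-2.9000e-02 -8.0244e+01  8.7500e+00 -2.3619e+01  1.0000e-02  2.0000e-03
  1.0000e-03] 0.05634397738008177
254 96 8.275 [0.47949221 0.16497711 0.09709004] [-3.14122029e+00  2.19321704e-04  1.57089333e+00] [-0.12682129  0.15283009 -2.42489733] 0.056211958302223586
8.275 [0.47949221 0.16497711 0.09709004] [-0.12682129  0.15283009 -2.42489733] [-1.5000e-02 -8.0172e+01  8.7460e+00 -2.3614e+01  1.0000e-02  1.0000e-03
  1.0000e-03] 0.056211958302223586
```

Request:
servo_tool(
  targets=[
    [[0,0,0],0],
    [[0,0,0],0],
  ],
)

```text
clock: 8.52
position: [0.4796, 0.1651, 0.0973]
tool_rot: [-3.142, 0.0, 1.571]
force: [0.0, 0.7, -2.1]
grip_width: 0.0566
```

Request:
servo_tool(
  targets=[
    [[0,0,0],0],
  ],
)

```text
clock: 8.65
position: [0.4796, 0.165, 0.0973]
tool_rot: [3.142, 0.0, 1.571]
force: [-0.4, 0.4, -1.6]
grip_width: 0.0564
```

View pics/s_d.png

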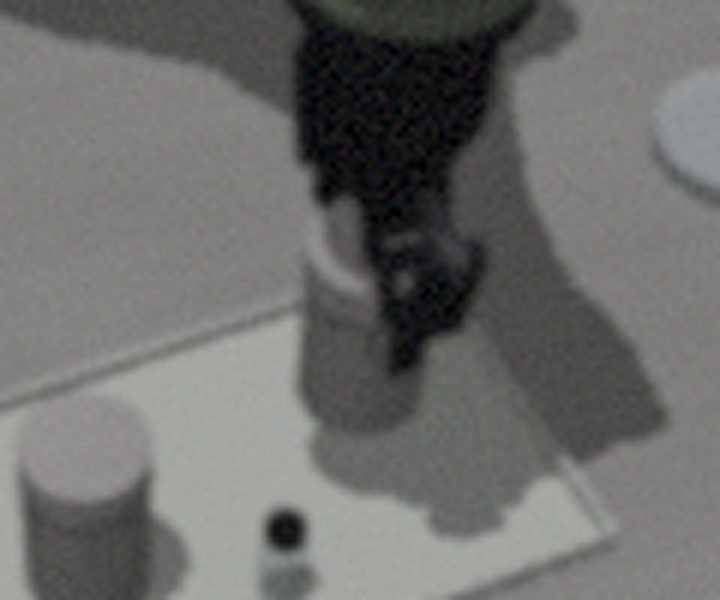

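The reading is about -2.1 N, so the left canister weighs roughly 0.2 kg and is light. Setting it back gently.

Request:
servo_tool(
  targets=[
    [[0,0,0.05],0],
    [[0,0,0.15],0],
    [[0,0,0.2],0],
    [[0,0,0.2],0],
    [[0,0,0.15],0],
    [[0,0,0.1],0],
    [[0,0,0.06],0],
    [[0,0,0.03],0],
    [[0,0,0.02],0],
    [[0,0,0],0],
    [[0,0,0],0],
  ],
)

```text
clock: 10.02
position: [0.4796, 0.1651, 0.0494]
tool_rot: [3.141, -0.0, 1.571]
force: [0.3, -0.1, -2.3]
grip_width: 0.0561
```

Request:
servo_tool(
  targets=[
    [[0,0,0.01],0],
    [[0,0,0.01],0],
    [[0,0,0],0],
  ],
)

```text
clock: 10.4
position: [0.4796, 0.165, 0.0483]
tool_rot: [-3.142, 0.0, 1.571]
force: [0.4, 0.4, -2.1]
grip_width: 0.0562
```

Request:
servo_tool(
  targets=[
    [[0,0,0.01],0],
    [[0,0,0.01],0],
    [[0,0,0],0],
  ],
)

```text
clock: 10.78
position: [0.4796, 0.1651, 0.0478]
tool_rot: [3.142, -0.0, 1.571]
force: [-3.8, -0.3, 12.2]
grip_width: 0.0564
```

It has touched down at the original height. Releasing.

Request:
servo_tool(
  targets=[
    [[0,0,0],0],
    [[0,0,0],0],
    [[0,0,0],0],
    [[0,0,0],0],
    [[0,0,0],0],
    [[0,0,0],0],
  ],
  gripper=1,
)

```text
clock: 11.52
position: [0.4796, 0.165, 0.0473]
tool_rot: [-3.142, 0.0, 1.571]
force: [-0.2, -0.4, 0.6]
grip_width: 0.0855
```

Request:
servo_tool(
  targets=[
    [[0,0,-0.15],0],
    [[0,0,-0.3],0],
    [[0,0,-0.4],0],
    [[0,0,-0.5],0],
    [[0,0,-0.5],0],
    [[0,0,-0.35],0],
    [[0,0,-0.15],0],
    [[0,0,0],0],
  ],
)

```text
clock: 12.52
position: [0.4797, 0.1652, 0.1653]
tool_rot: [3.141, -0.001, 1.571]
force: [-0.1, 0.2, 0.0]
grip_width: 0.0855
```

Request:
servo_tool(
  targets=[
    [[-0.2,0.04,0],0],
    [[-0.4,0.06,0],0],
    [[-0.5,0.08,0],0],
    [[-0.5,0.08,0],0],
    [[-0.5,0.06,0],0],
    [[-0.4,0.05,0],0],
    [[-0.2,0.03,0.2],0],
    [[-0.06,0,0.3],0],
    [[0,0,0.25],0],
    [[0,0,0],0],
    [[0,0,0],0],
  ],
)

```text
clock: 13.9
position: [0.4997, 0.0274, 0.1273]
tool_rot: [-3.142, 0.0, 1.572]
force: [0.7, -0.8, 0.1]
grip_width: 0.0855
```

```bash
python3 snap.py e .48 .10 .06
python3 - <<'E'
from lids import *
im=bot.grab_frame("scene"); cv2.imwrite('pics/scene2.png',im)
im=cv2.bilateralFilter(im,7,20,3)
for th in(-.6,-.3,0.,.3):
    m,o=lids("scene",im,(165,130,365,214),th); print(th,[(x[0].tolist(),float(x[1])) for x in o if x[1]<65])
E
```

```text
230 115 13.95 [0.4998017  0.02737423 0.12753518] [ 3.14121423e+00 -9.54301867e-05  1.57141690e+00] [ 0.54782297 -0.33388407  0.4553484 ] 0.0855803414298796
-0.6 [([0.5036, 0.0246], 56.1), ([0.5049, -0.1182], 59.0)]
-0.3 [([0.5047, 0.0242], 54.2), ([0.5059, -0.1184], 57.5)]
0.0 [([0.5068, 0.0231], 49.7), ([0.5075, -0.119], 54.6)]
0.3 [([0.5068, 0.0231], 49.7), ([0.5075, -0.119], 54.6)]
```

View pics/s_e.png

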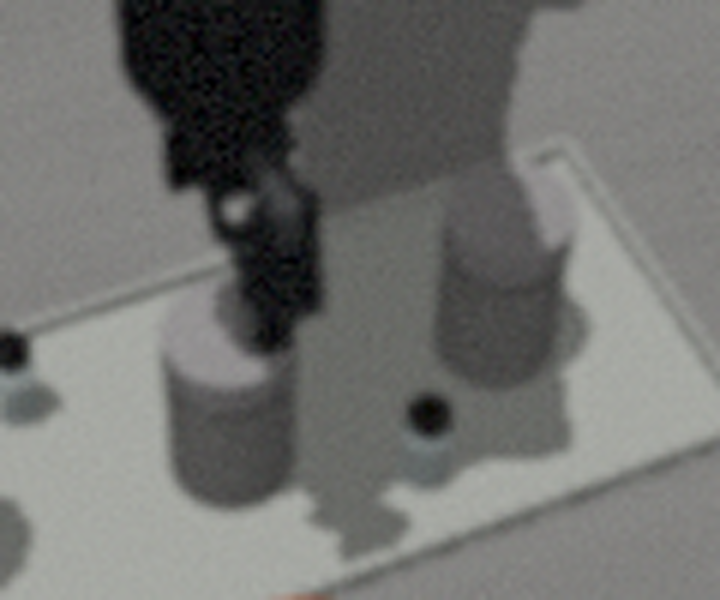

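The left canister stands upright where it was, and the gripper is over the middle one. Descending and gripping.

Request:
servo_tool(
  targets=[
    [[0,0,0.2],0],
    [[0,0,0.3],0],
    [[0,0,0.35],0],
    [[0,0,0.3],0],
    [[0,0,0.25],0],
    [[0,0,0.15],0],
    [[0,0,0.04],0],
    [[0,0,0],0],
    [[0,0,0],0],
  ],
)

```text
clock: 15.12
position: [0.4999, 0.0271, 0.0482]
tool_rot: [3.141, -0.0, 1.571]
force: [0.2, 0.5, 0.3]
grip_width: 0.0851
```

Request:
servo_tool(
  targets=[
    [[0,0,0],0],
    [[0,0,0],0],
    [[0,0,0],0],
    [[0,0,0],0],
    [[0,0,0],0],
    [[0,0,0],0],
    [[0,0,0],0],
    [[0,0,0],0],
  ],
  gripper=-1,
)

```text
clock: 16.12
position: [0.4999, 0.0271, 0.0482]
tool_rot: [3.141, -0.0, 1.571]
force: [-0.3, 0.4, 8.9]
grip_width: 0.0563
```

Request:
servo_tool(
  targets=[
    [[0,0,-0.05],0],
    [[0,0,-0.1],0],
    [[0,0,-0.2],0],
    [[0,0,-0.25],0],
    [[0,0,-0.2],0],
    [[0,0,-0.15],0],
    [[0,0,-0.05],0],
    [[0,0,0],0],
    [[0,0,0],0],
    [[0,0,0],0],
  ],
)

```text
clock: 17.38
position: [0.4995, 0.027, 0.0975]
tool_rot: [-3.141, 0.0, 1.571]
force: [0.2, -0.8, -6.6]
grip_width: 0.0562
```

```bash
python3 F.py; python3 snap.py f .5 .05 .08;python3 F.py
```

```text
17.375 [0.49946967 0.02698757 0.09752585] [ 0.21733717 -0.75425771 -6.56337264] [-3.2000e-02 -8.1233e+01  9.1890e+00 -2.4335e+01  1.3000e-02  2.0000e-03
  1.0000e-03] 0.056246244192130805
215 121 17.425 [0.49949428 0.02700219 0.0975725 ] [-3.14118267e+00  1.38553003e-04  1.57084901e+00] [ 1.69098392 -0.08851988 -7.0023943 ] 0.05630254696216761
17.425 [0.49949428 0.02700219 0.0975725 ] [ 1.69098392 -0.08851988 -7.0023943 ] [-1.6000e-02 -8.1163e+01  9.1860e+00 -2.4329e+01  1.3000e-02  2.0000e-03
  1.0000e-03] 0.05630254696216761
```

View pics/s_f.png

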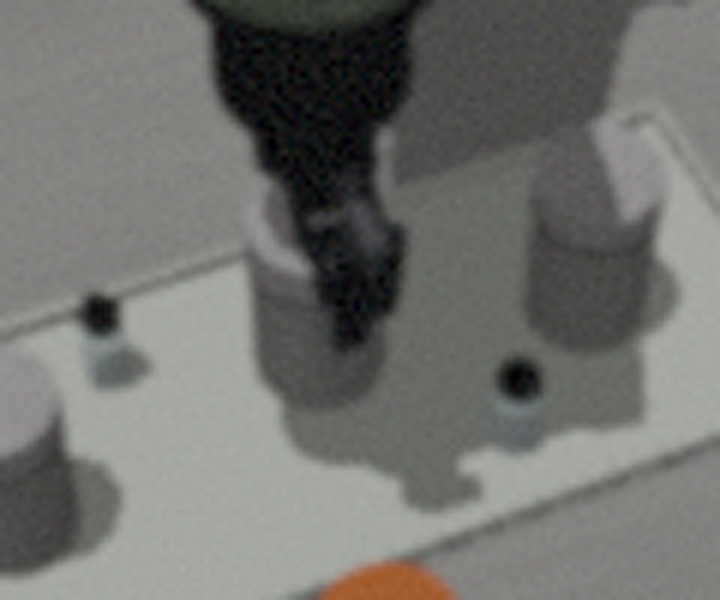

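The reading is about -6.8 N, so the middle canister is the heavy one at about 0.65 kg. The right one still has to be lifted too, so I'll set this one back first.

Request:
servo_tool(
  targets=[
    [[0,0,0.05],0],
    [[0,0,0.15],0],
    [[0,0,0.2],0],
    [[0,0,0.2],0],
    [[0,0,0.15],0],
    [[0,0,0.1],0],
    [[0,0,0.06],0],
    [[0,0,0.03],0],
    [[0,0,0.02],0],
    [[0,0,0],0],
    [[0,0,0],0],
  ],
)

```text
clock: 18.8
position: [0.4997, 0.0271, 0.0499]
tool_rot: [3.141, -0.0, 1.571]
force: [0.4, -0.4, -7.4]
grip_width: 0.0563
```

Request:
servo_tool(
  targets=[
    [[0,0,0.01],0],
    [[0,0,0.01],0],
    [[0,0,0],0],
  ],
)

```text
clock: 19.18
position: [0.4996, 0.027, 0.0488]
tool_rot: [-3.142, 0.0, 1.571]
force: [0.2, -0.2, -7.2]
grip_width: 0.056
```

Request:
servo_tool(
  targets=[
    [[0,0,0.01],0],
    [[0,0,0.005],0],
    [[0,0,0],0],
  ],
)

```text
clock: 19.55
position: [0.4997, 0.027, 0.0483]
tool_rot: [3.141, -0.0, 1.571]
force: [-2.4, 0.3, 4.7]
grip_width: 0.0563
```

Touched down with about 12 N between canister and tray. Releasing and moving to the right canister at (0.503, -0.1175).

Request:
servo_tool(
  targets=[
    [[0,0,0],0],
    [[0,0,0],0],
    [[0,0,0],0],
    [[0,0,0],0],
    [[0,0,0],0],
    [[0,0,0],0],
  ],
  gripper=1,
)

```text
clock: 20.3
position: [0.4996, 0.027, 0.048]
tool_rot: [-3.142, 0.0, 1.571]
force: [-0.4, -0.2, 0.3]
grip_width: 0.0855
```

Request:
servo_tool(
  targets=[
    [[0,0,-0.15],0],
    [[0,0,-0.3],0],
    [[0,0,-0.4],0],
    [[0,0,-0.5],0],
    [[0,0,-0.5],0],
    [[0,0,-0.35],0],
    [[0,0,-0.15],0],
    [[0,0,0],0],
  ],
)

```text
clock: 21.3
position: [0.4997, 0.0272, 0.166]
tool_rot: [3.141, -0.0, 1.571]
force: [-0.3, -0.3, -0.2]
grip_width: 0.0857
```

Request:
servo_tool(
  targets=[
    [[-0.2,0.01,0],0],
    [[-0.4,0.01,0],0],
    [[-0.5,0.01,0],0],
    [[-0.5,0.01,0],0],
    [[-0.5,0.01,0],0],
    [[-0.5,0.01,0],0],
    [[-0.22,0,0.2],0],
    [[-0.07,0,0.3],0],
    [[0,0,0.25],0],
    [[0,0,0],0],
    [[0,0,0],0],
  ],
)

```text
clock: 22.68
position: [0.5028, -0.117, 0.1281]
tool_rot: [-3.142, -0.0, 1.572]
force: [0.8, 0.6, -0.1]
grip_width: 0.0853
```

```bash
python3 snap.py g .5 -.04 .06
```

```text
183 136 22.725 [ 0.5028858  -0.11707564  0.12831521] [ 3.14117003e+00 -3.68951637e-05  1.57152171e+00] [-0.87529077  0.30301949 -0.10305272] 0.08524778749985422
```

View pics/s_g.png

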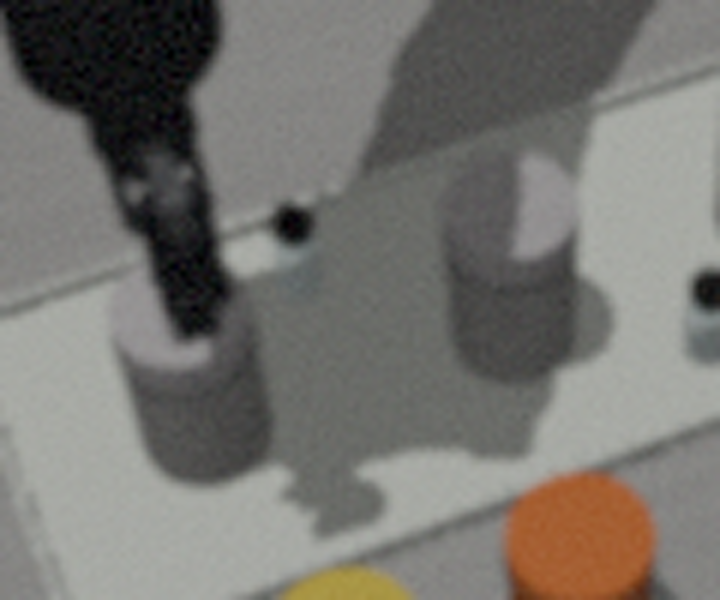

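The middle canister is upright and the gripper is centred over the right one. Descend, grip and lift.

Request:
servo_tool(
  targets=[
    [[0,0,0.2],0],
    [[0,0,0.3],0],
    [[0,0,0.35],0],
    [[0,0,0.3],0],
    [[0,0,0.25],0],
    [[0,0,0.15],0],
    [[0,0,0.05],0],
    [[0,0,0],0],
    [[0,0,0],0],
  ],
)

```text
clock: 23.85
position: [0.5029, -0.1175, 0.0484]
tool_rot: [3.141, 0.0, 1.571]
force: [0.1, 0.6, -0.2]
grip_width: 0.0852
```

Request:
servo_tool(
  targets=[
    [[0,0,0],0],
    [[0,0,0],0],
    [[0,0,0],0],
    [[0,0,0],0],
    [[0,0,0],0],
    [[0,0,0],0],
    [[0,0,0],0],
    [[0,0,0],0],
  ],
  gripper=-1,
)

```text
clock: 24.85
position: [0.5027, -0.1175, 0.0485]
tool_rot: [3.141, -0.0, 1.571]
force: [-3.0, 0.8, 8.8]
grip_width: 0.0565
```

Request:
servo_tool(
  targets=[
    [[0,0,-0.05],0],
    [[0,0,-0.1],0],
    [[0,0,-0.2],0],
    [[0,0,-0.25],0],
    [[0,0,-0.2],0],
    [[0,0,-0.15],0],
    [[0,0,-0.05],0],
    [[0,0,0],0],
    [[0,0,0],0],
    [[0,0,0],0],
  ],
)

```text
clock: 26.1
position: [0.5024, -0.1175, 0.0978]
tool_rot: [-3.141, -0.0, 1.571]
force: [-0.1, 0.3, -3.4]
grip_width: 0.0561
```

```bash
python3 F.py; python3 snap.py k .5 -.1 .08;python3 F.py
```

```text
26.1 [ 0.50244688 -0.11745239  0.09777373] [-0.1043208   0.31247351 -3.44495357] [-3.0000e-02 -8.2209e+01  9.6320e+00 -2.4380e+01  1.3000e-02  1.0000e-03
  1.0000e-03] 0.056121148197372676
159 138 26.15 [ 0.50253178 -0.11748294  0.0978408 ] [-3.14120023e+00  3.22309594e-05  1.57088408e+00] [ 0.09760116  0.0906855  -3.24287477] 0.056161491163343805
26.15 [ 0.50253178 -0.11748294  0.0978408 ] [ 0.09760116  0.0906855  -3.24287477] [-1.3000e-02 -8.2139e+01  9.6290e+00 -2.4373e+01  1.3000e-02  1.0000e-03
  1.0000e-03] 0.056161491163343805
```

View pics/s_k.png

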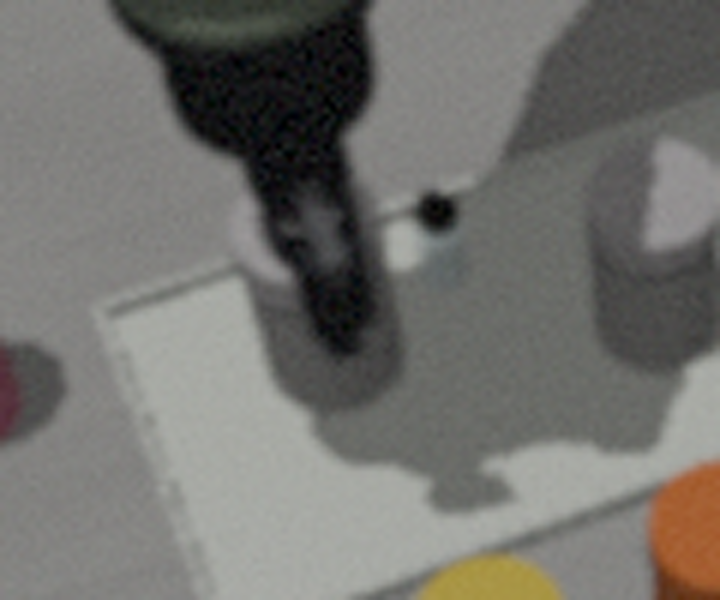

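The right canister reads about -3.3 N, or 0.34 kg. Order is clear: left about 0.2, middle about 0.65, right about 0.34. Setting the right one back.

Request:
servo_tool(
  targets=[
    [[0,0,0.05],0],
    [[0,0,0.15],0],
    [[0,0,0.2],0],
    [[0,0,0.2],0],
    [[0,0,0.15],0],
    [[0,0,0.1],0],
    [[0,0,0.06],0],
    [[0,0,0.03],0],
    [[0,0,0.02],0],
    [[0,0,0],0],
    [[0,0,0],0],
  ],
)

```text
clock: 27.52
position: [0.5027, -0.1174, 0.0502]
tool_rot: [3.141, 0.0, 1.571]
force: [-0.2, -0.4, -3.5]
grip_width: 0.0563
```

Request:
servo_tool(
  targets=[
    [[0,0,0.01],0],
    [[0,0,0.01],0],
    [[0,0,0.01],0],
    [[0,0,0],0],
  ],
)

```text
clock: 28.02
position: [0.5026, -0.1175, 0.0486]
tool_rot: [3.142, 0.0, 1.571]
force: [-0.3, -0.6, -2.0]
grip_width: 0.0563
```

Request:
servo_tool(
  targets=[
    [[0,0,0.01],0],
    [[0,0,0],0],
  ],
)

```text
clock: 28.28
position: [0.5026, -0.1175, 0.0485]
tool_rot: [3.141, -0.0, 1.571]
force: [-4.3, 1.3, 11.3]
grip_width: 0.0563
```

Down. Releasing, then going back to the middle at (0.4997, 0.027).

Request:
servo_tool(
  targets=[
    [[0,0,0],0],
    [[0,0,0],0],
    [[0,0,0],0],
    [[0,0,0],0],
    [[0,0,0],0],
    [[0,0,0],0],
  ],
  gripper=1,
)

```text
clock: 29.02
position: [0.5026, -0.1175, 0.0481]
tool_rot: [-3.142, 0.0, 1.571]
force: [0.2, 1.1, -0.0]
grip_width: 0.0851
```

Request:
servo_tool(
  targets=[
    [[0,0,-0.15],0],
    [[0,0,-0.3],0],
    [[0,0,-0.4],0],
    [[0,0,-0.5],0],
    [[0,0,-0.5],0],
    [[0,0,-0.35],0],
    [[0,0,-0.15],0],
    [[0,0,0],0],
  ],
)

```text
clock: 30.02
position: [0.5028, -0.1174, 0.1661]
tool_rot: [3.141, -0.0, 1.571]
force: [-1.0, -0.5, -0.9]
grip_width: 0.0853
```

Request:
servo_tool(
  targets=[
    [[0.2,-0.01,0],0],
    [[0.4,-0.01,0],0],
    [[0.5,-0.01,0],0],
    [[0.5,-0.01,0],0],
    [[0.5,-0.01,0],0],
    [[0.5,-0.01,0],0],
    [[0.22,0,0.2],0],
    [[0.07,0,0.3],0],
    [[0,0,0.25],0],
    [[0,0,0],0],
    [[0,0,0],0],
  ],
)

```text
clock: 31.4
position: [0.4997, 0.0264, 0.1281]
tool_rot: [-3.142, 0.0, 1.57]
force: [-0.1, -0.1, 0.7]
grip_width: 0.0855
```

```bash
python3 snap.py m .5 -.04 .06
```

```text
183 136 31.45 [0.49979907 0.02658395 0.12831232] [3.14121489e+00 4.02567073e-05 1.57017541e+00] [ 1.09415406 -1.19861303  0.02517872] 0.08574863529981724
```

View pics/s_m.png

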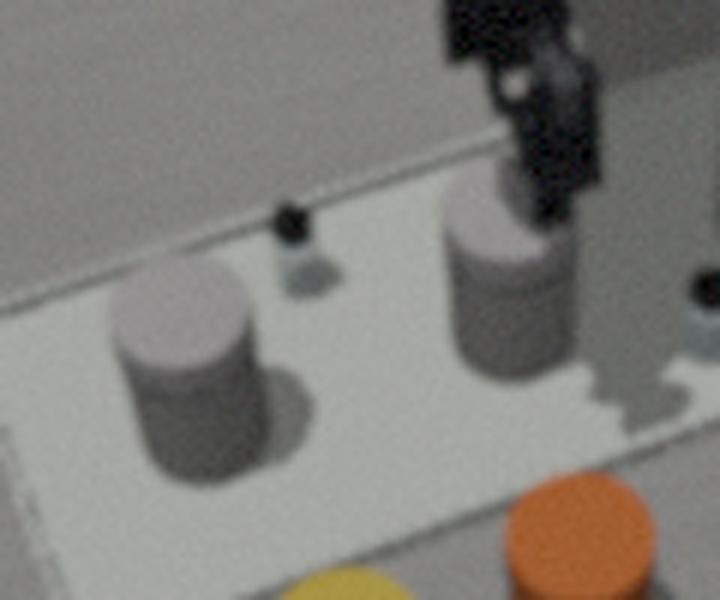

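The right canister is upright at its original pixels. Now regripping the middle one.

Request:
servo_tool(
  targets=[
    [[0,0,0.2],0],
    [[0,0,0.3],0],
    [[0,0,0.35],0],
    [[0,0,0.3],0],
    [[0,0,0.25],0],
    [[0,0,0.15],0],
    [[0,0,0.05],0],
    [[0,0,0],0],
    [[0,0,0],0],
  ],
)

```text
clock: 32.58
position: [0.4998, 0.0271, 0.0484]
tool_rot: [3.141, -0.0, 1.571]
force: [-0.4, 0.3, -0.1]
grip_width: 0.0855
```

Request:
servo_tool(
  targets=[
    [[0,0,0],0],
    [[0,0,0],0],
    [[0,0,0],0],
    [[0,0,0],0],
    [[0,0,0],0],
    [[0,0,0],0],
    [[0,0,0],0],
    [[0,0,0],0],
  ],
  gripper=-1,
  newtons=60,
)

```text
clock: 33.58
position: [0.4998, 0.0271, 0.0486]
tool_rot: [3.141, -0.0, 1.571]
force: [-3.7, -0.3, 12.6]
grip_width: 0.0563
```

Request:
servo_tool(
  targets=[
    [[0,0,-0.05],0],
    [[0,0,-0.1],0],
    [[0,0,-0.2],0],
    [[0,0,-0.3],0],
    [[0,0,-0.4],0],
    [[0,0,-0.45],0],
    [[0,0,-0.45],0],
    [[0,0,-0.4],0],
    [[0,0,-0.3],0],
    [[0,0,-0.2],0],
    [[0,0,-0.1],0],
    [[0,0,-0.05],0],
  ],
)

```text
clock: 35.08
position: [0.4995, 0.027, 0.198]
tool_rot: [-3.141, 0.0, 1.571]
force: [-0.2, -0.5, -6.2]
grip_width: 0.0561
```

Request:
servo_tool(
  targets=[
    [[0,0,0],0],
    [[0,0,0],0],
    [[0,0,0],0],
    [[0,0,0],0],
  ],
)

```text
clock: 35.58
position: [0.4995, 0.027, 0.1979]
tool_rot: [-3.141, 0.0, 1.571]
force: [0.4, 0.3, -7.0]
grip_width: 0.0557
```

```bash
python3 F.py
python3 - <<'E'
from lids import *
im=bot.grab_frame("scene"); cv2.imwrite('pics/scene_end.png',im)
cv2.imwrite('pics/end.png',cv2.resize(im[70:260,130:380],None,fx=3.1,fy=3.1,interpolation=cv2.INTER_CUBIC))
b=cv2.bilateralFilter(im,7,20,3)
for th in(-.6,-.3,0.): print(th,[(x[0].tolist(),float(x[1])) for x in lids("scene",b,(165,130,365,214),th)[1] if x[1]<65])
E
```

```text
35.575 [0.49954709 0.02701132 0.19791328] [ 0.43377892  0.28118521 -6.9823581 ] [ 8.0000e-03 -7.1251e+01  8.2750e+00 -3.2820e+01  1.8000e-02  2.0000e-03
  1.0000e-03] 0.055664700644823595
-0.6 [([0.5052, -0.119], 59.4)]
-0.3 [([0.5059, -0.1182], 57.2)]
0.0 [([0.507, -0.1187], 55.4)]
```

View pics/end.png

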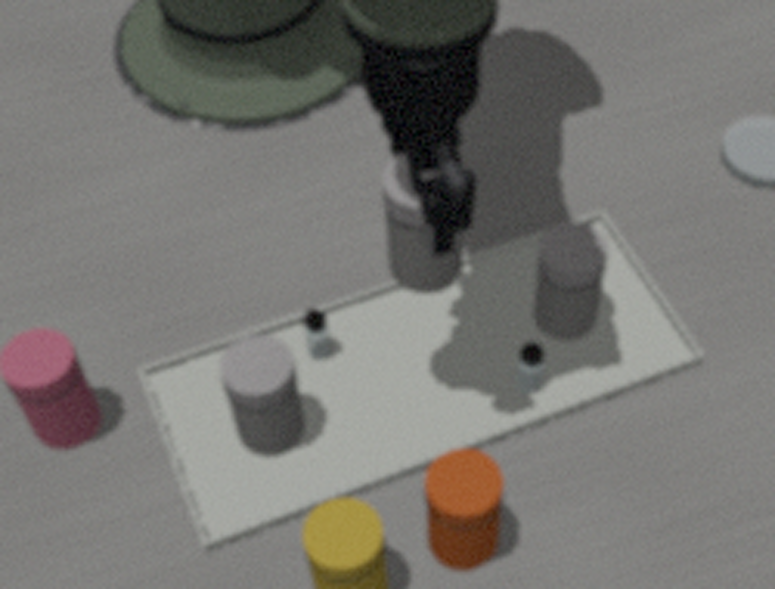

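The held canister is upright over the tray. Its lowest edge is at about pixel (267,163), and the other two canisters and both vials are standing. One last check of the height and stillness before handing in.

Request:
servo_tool(
  targets=[
    [[0,0,0],0],
    [[0,0,0],0],
    [[0,0,0],0],
    [[0,0,0],0],
  ],
)

```text
clock: 36.12
position: [0.4996, 0.0271, 0.1981]
tool_rot: [3.142, -0.0, 1.571]
force: [-0.4, 0.4, -6.8]
grip_width: 0.0564
```

Run:
```python
from h import *
for z in(.144,.154,.164):
    P=np.array([proj("scene",[.5+.029*np.cos(a),.027+.029*np.sin(a),z]) for a in np.arange(0,6.28,.05)]); print(z,P[P[:,1].argmax()])
s=bot.observe(); print(s['position'],s['tool_rot'],s['qd'].round(3),s['force'])
```

```text
0.144 [266.58151326 167.0624358 ]
0.154 [266.49867303 164.37655313]
0.164 [266.41426724 161.63991121]
[0.49963626 0.02707599 0.19808162] [ 3.14153222e+00 -1.09672602e-05  1.57099616e+00] [-0.     0.    -0.001  0.001 -0.001 -0.001  0.001] [-0.39178145  0.444655   -6.77709622]
```

```bash
python3 -c "
from workcell import bot
print(bot.job_done())"
```

```text
the job is handed in; nothing more can be done
None
```

The middle canister is the heaviest, and the job is handed in with the arm holding it upright and still over the tray. I lifted each canister about 5 cm, left to right, and set each back on its spot before lifting the next. I then picked the middle one up again.

| Canister | Force when lifted | Approximate mass |
|---|---|---|
| Left | 2.1 N | 0.2 kg |
| Middle | 6.8 N | 0.65–0.7 kg |
| Right | 3.3 N | 0.34 kg |

- **Hold:** by the arm's own travel, the underside is 14.9–15.0 cm above the tray floor. The picture puts it a few millimetres higher, within pixel error. The joints were still, the tilt was about zero, and the grip stayed at 56 mm.
- **The rest of the scene:** in the last picture the left and right canisters and both vials are upright. The right one's measured position matched the earlier one to about 1 mm. The left one was in the arm's shadow, so I could only check it by eye.
- **Disagreements:** the two cameras differed by about 5 mm in x on the canister positions. I used the average, and each canister may have shifted a millimetre or two as the jaws closed. The masses are rough because of force noise, and the left and middle readings come out above the listed nominal masses. The ranking is still clear.
- **Time:** about 36 s of the 72 s allowed.

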